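# Rock the ball feeder's seesaw gate over and feed two bearing balls down the other chute

### The arm

A 6-joint arm with a two-finger parallel gripper is mounted at the origin on the work surface. World frame = base frame: x ahead of the robot, y to its left, z up, the work surface at z = 0. Lengths are in m, angles in rad, forces in N, time in s.
With the tool pointing down it reaches from about 0.225 to 0.875 m from the base axis. Payload 3.4 kg.
Tool frame: the origin (TCP) lies at the very end of the fingers, on their centre line; the grasp point (between the pads) lies 19 mm behind it; z points along the fingers, y is the line along which they close (so a half turn about z gives the same grasp; the last joint's range is limited). The gripper opens to 85 mm and grips with 20 to 120 N. Pads are 22 mm wide; open, the fingers measure 114 mm over their backs; the gripper's body (76 mm by 85 mm) begins 54 mm behind the grasp point. The pads swing forward as they close: fully open they stand 13 mm farther back than shut.
Start: joints at [-1.283, 0.276, 1.505, -0, 1.361, -0.121], TCP at [0.229, -0.528, 0.192] pointing down, gripper open.
Joint ranges: [-2.89, 2.89], [-0.75, 2.08], [0.22, 2.7], [-1.18, 4.32], [0.11, 2.71], [-2.7, 2.7]. Speed limits (rad/s): [2.57, 2.57, 3.14, 3.14, 3.14, 3.14].

### API

Orientations are given as a rotation vector (axis times angle).
In Python, from workcell import ctrl, viewer, ticket gives the robot as it stands. The module is installed in compiled form; this text tells all that it offers.
- The arm moves only by the tool servo_tool, never from a script. Its argument "rows" is a list of rows, each an object with "offset": the shift along the world's x, y, z in cm, a list of three; "angular": the turn, a rotation vector about the world's x, y, z in rad, a list of three; "grip": the closure, from 0 (fully open) to 1 (shut). In form: [{"offset": [x, y, z], "angular": [rx, ry, rz], "grip": grip}, ...]. A call has 1 to 20 rows; each row is the pose to reach, as a shift and turn from the pose commanded when the call began; what a row does not reach only later rows make up. A row lasts 1/10 s, in which the tool goes at most 50 mm and 8.59 degrees, less where a joint would pass 70% of its speed; a pose out of reach is approached as far as the arm can. A call with a gripper value outside its range is refused whole. The fingers move at their own pace and stop on an object; "grip_force" is the grip in N (left out, the last holds). Time passes only in rows, so rows that repeat a pose let the fingers close. It gives the time, the measured TCP pose, the force, the opening and the grip force at its end, in the units of the state.
- ctrl.sense(): the state, without advancing time (a new reading comes with each control period).
- viewer.camera(name): name is "scene" or "top" or "wrist"; returns (picture, depth): 400x640x3 uint8, red, green, blue; 400x640 float32, m along the optical axis (not along the pixel's ray), 0 where there is no reading.
- viewer.camera_model(name): a dict with "mtx" (3x3 intrinsics, pixels), "cam_to_world" (4x4, takes a point from camera to world coordinates). Camera axes: x right, y down, z forward; pixel columns grow to the right and rows downward; lengths in m; the calibration is good to about 2 mm. A picture is of the moment at which its call begins: read the wrist's pose just before it. camera_model takes no time and is no camera call; for the wrist camera it gives the pose at the moment of the call.
- ticket.job_done(): hands the job in; it is judged then, once.
The state is a dict: "time_s": time; "q": joint angles; "joint_velocities": joint speeds; "joint_efforts": joint torques, N m; "eef_pos": TCP position; "eef_rot": TCP orientation; "wrist_force": force on the tool from outside, world axes, zero at the start; "torque": the same for the moment, N m; "width": finger opening in m; "grasp_force": force on a finger pad.
Only numpy, scipy, OpenCV 4.12 (cv2) and the standard library are available. Lean on these libraries where they do the work, as an engineer would, in place of code of your own. Each camera call takes 0.05 s, during which the arm holds its last target. There are 200 camera calls.

### The job

The bearing-ball feeder's seesaw gate is tipped towards its right-hand chute (right and left as the robot faces it); press down the raised end of its rocker bar with a fingertip so that the gate rocks over and rests tipped to the left. Then push the two steel balls along their channel with a fingertip, off its end and onto the gate, so that both roll down the left chute and lie there. Pick nothing up, let no ball go down the right chute, and leave the other parts on the bench where they are.

Things in the scene. Friction and masses are not known exactly. Their poses are not given: they have to be found in the camera images.
- feeder: Grey steel bearing-ball feeder bolted to the bench, 470 mm long in y. Origin on the bench under the middle of its seesaw gate; x is the feed direction (roughly away from the robot), y points to the left chute. The gate lies in a trough from x=-20 to 20 mm between a near wall (x=-26 to -20, top 140 mm high, 41 mm gap for the channel) and a far wall (x=20 to 26, top 160 mm high).
- channel_end (a point): Middle of the floor at the gate end of the feed channel, at feeder x=-20 mm, 136 mm above the bench; axes as the feeder's. The channel runs from here 100 mm back towards the robot (-x), falling 5 mm on the way, 23 mm wide between two guide rails 4 mm high and 8 mm wide (tops at most 140 mm above the bench) that the balls overhang, open above; a stop 7 mm high closes its last 10 mm.
- tray_left (a point): Floor centre of the open tray at the foot of the left chute (feeder y=185, 50 mm above the bench). The chute slopes down from the gate's end (y=87 mm) to the tray (y=150 to 220 mm), whose end wall is 120 mm high; past y=130 mm the side walls are 105 mm high.
- tray_right (a point): The same on the right (feeder y=-185 mm): the chute not to be used.
- gate (a joint): Gate tilt, rad, about a shaft along feeder x at y=0, 125 mm high: -0.28 fully tipped right (left end up), +0.28 fully left. Top heavy: past level it falls over and stays at the stop; under 2 N on a pad moves it. Plate 39 x 170 mm, top 6 mm above the shaft, leaning 0.1 rad down to the far wall, rigid with a dark cast iron rocker bar, 200 mm long, outside the far wall (x=51 to 73 mm): a block in its middle (top at 180 mm), a pad at each end.
- pad_left (a point): Centre of the top face of the round press pad (40 mm diameter, 22 mm thick, dark cast iron) at the rocker bar's left end; 62 mm in x and 100 mm in y from the gate's shaft centre, top 30 mm above the shaft. Moves with the gate: height about 181 mm raised, 126 mm down.
- pad_right (a point): Centre of the top face of the like pad at the rocker bar's right end (y=-100 mm); height about 126 mm when down.
- ball_front: Plain steel bearing ball 34 mm in diameter, about 160 g, in the channel on the gate side, touching the other ball. Origin at its centre, about 151 mm above the bench, 43 mm behind channel_end.
- ball_rear: The second, like ball, behind the first on the robot's side, resting against the 7 mm high stop at the channel's back; origin at its centre, about 149 mm above the bench, 77 mm behind channel_end. Pushed on its near side, at or below centre height, it drives the front ball ahead; let go early, both roll back. Once its centre is past channel_end it drops 5 mm onto the gate and rolls to the low side.
- housing: Bystander: teal painted roller end housing, round flange 108 mm with a hub 68 to 76 mm, 50 mm high; origin at the centre of its underside.
- spacer: Bystander: cream nylon spacer ring, 68 mm outside, 44 mm inside, 16 mm high; origin at the centre of its underside.
- puller_jaw: Bystander: steel bearing puller jaw lying flat, about 105 x 40 x 18 mm; origin under its middle, x along it.
- grease_cap: Bystander: orange domed grease cap, 52 mm diameter, 26 mm high; origin at the centre of its underside.
Not all that is in view belongs to the job. What is shaped like the ball_rear but brown or turquoise is not meant.

How it is judged:
By the outcome, as a careful person would: the job done as asked, in the order asked, and still so for the second after the job is handed in, with the robot touching nothing.
It also fails if it takes over 43 s, if anything falls off the work surface, if the arm or the gripper's body presses on something with over 40 N, if the wrist force passes 120 N, or if a joint passes its speed limit or range.

## Working session

There is one attempt and no reset: what is moved stays moved. The work goes in short steps, Python scripts to look and compute and a tool call to move; the robot and the scene stay as the last step left them, time stands still between calls to the robot, and variables do not carry over. Pictures are saved under pics/ and viewed, at most 10 in all, crops included, and the job is handed in when it is done.

Besides the shell and the picture viewer there is one more tool, called after "Request:" as name([rows], argument=value, ...), one row to a line, values as JSON. servo_tool: Moves the arm, as the interface text tells. Its arguments: {"type":"object","properties":{"rows":{"type":"array"},"grip_force":{"type":"number"}},"required":["rows"]}

```bash
mkdir -p pics
cat > h.py <<'E'
import numpy as np, cv2
from workcell import ctrl, viewer, ticket
def shot(n,tag):
    m=viewer.camera_model(n); p,d=viewer.camera(n)
    cv2.imwrite(f'pics/{tag}.png',p[:,:,::-1]); np.savez(f'pics/{tag}.npz',p=p,d=d,K=m['mtx'],T=m['cam_to_world'])
def cloud(tag):
    z=np.load(f'pics/{tag}.npz'); d=z['d'];v,u=np.mgrid[:400,:640];K=z['K']
    P=np.stack([(u-K[0,2])/K[0,0]*d,(v-K[1,2])/K[1,1]*d,d],-1)
    W=P@z['T'][:3,:3].T+z['T'][:3,3]; W[d==0]=np.nan
    return z['p'],W
E
python3 - <<'E'
from h import *
print(ctrl.sense())
shot('top','top0'); shot('scene','scene0')
a=np.hstack([cv2.imread('pics/top0.png')])
E
```

```text
{'time_s': 0.0, 'q': array([-1.28300510e+00,  2.76596384e-01,  1.50614884e+00,  2.48550918e-05,
        1.36071451e+00, -1.21005031e-01]), 'joint_velocities': array([ 0.00131194, -0.00047185,  0.00100407, -0.00157407,  0.00028831,
       -0.0001348 ]), 'joint_efforts': array([-1.08752061e-03, -4.16767645e+01, -2.45801532e+01, -5.85207249e-05,
        1.11244130e-02,  3.23514587e-05]), 'eef_pos': array([ 0.22839122, -0.52702587,  0.19063274]), 'eef_rot': array([-3.07437296e+00, -6.37287654e-01,  2.06126492e-04]), 'wrist_force': array([ 0.24072489,  0.89100757, -0.56097272]), 'torque': array([ 0.03087411,  0.07508292, -0.03778902]), 'grasp_force': 0.0, 'width': 0.0857716317358108}
```

View pics/top0.png

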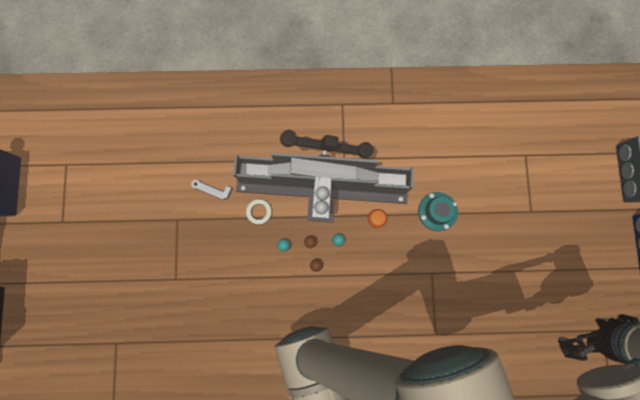

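View pics/scene0.png

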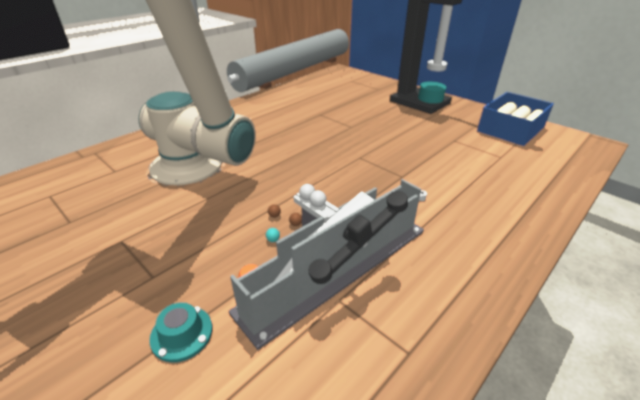

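Top view: feeder with two steel balls in the channel at about (322,193) and (322,205). The raised left pad is at (289,138), the right pad is low at (366,150). Candidates for "ball": steel (322,193) and (322,205), turquoise (284,245) and (339,240), brown (311,241) and (316,265). I choose the two steel ones in the channel.

Run:
```python
from h import *
p,W=cloud('top0')
c=cv2.resize(p[110:280,180:470,::-1],None,fx=2.7,fy=2.7,interpolation=cv2.INTER_CUBIC);cv2.imwrite('pics/crop0.png',c)
for n,(u,v) in dict(padL=(289,138),block=(330,143),padR=(366,150),bf=(322,193),br=(322,205),cornNL=(238,188),cornNR=(410,201)).items():
    print(n,np.round(np.nanmedian(W[v-1:v+2,u-1:u+2].reshape(-1,3),0),4))
Z=W[...,2]; sub=np.zeros(Z.shape,bool);sub[125:225,225:420]=1
def fit(mask):
    q=W[mask][:,:2]; l=cv2.fitLine(q.astype(np.float32),cv2.DIST_HUBER,0,.001,.001).ravel(); print(len(q),l,np.degrees(np.arctan2(l[1],l[0])),q.min(0),q.max(0))
fit(sub&(abs(Z-.16)<.003)&(W[...,0]>0.3)&(np.mgrid[:400,:640][0]>150))
# pads: z>0.165 blobs
for lo,hi in((.168,.2),(.11,.14)):
    m=(sub&(Z>lo)&(Z<hi)).astype(np.uint8); k,l,s,ce=cv2.connectedComponentsWithStats(m)
    for i in range(1,k):
        if s[i,4]>15: print(lo,s[i],W[l==i].mean(0).round(4))
```

```text
padL [0.6833 0.0831 0.1817]
block [ 0.6703 -0.0149  0.1801]
padR [ 0.665  -0.1077  0.1268]
bf [0.5504 0.0072 0.1684]
br [0.5224 0.0079 0.1655]
cornNL [0.5966 0.2328 0.0126]
cornNR [ 5.523e-01 -2.393e-01 -4.000e-04]
382 [ 0.11316203  0.9935765   0.63104755 -0.00939063] 83.50237 [ 0.5035919  -0.13081932] [0.65411609 0.12631697]
0.168 [280 130  18  17 229] [0.6846 0.0844 0.1811]
0.168 [323 135  16  13 182] [ 0.675  -0.0171  0.1771]
0.11 [334 142  40  17 404] [ 0.6684 -0.0842  0.1252]
0.11 [322 150  11   7  30] [ 0.6598 -0.0066  0.131 ]
0.11 [233 154   5  22  70] [0.6369 0.2218 0.119 ]
0.11 [273 158  19   4  52] [0.647  0.1044 0.1246]
0.11 [ 271  160  106   35 1146] [ 0.6071 -0.0189  0.1278]
0.11 [410 167   4  21  66] [ 0.5935 -0.2207  0.1198]
0.11 [313 193  17  26 150] [0.5191 0.0109 0.1364]
```

View pics/crop0.png

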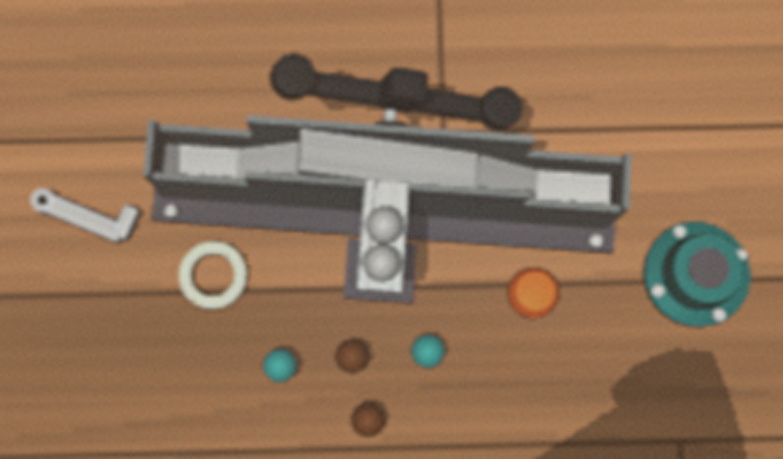

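Crop confirms it: both steel balls sit in the channel, the left pad is raised, and the bystanders are well clear. I put the feeder origin at about (0.6145, 0.002) with yaw of about -0.10. Next I go above the left pad with the fingers shut and the tool x axis along the feed.

Request:
servo_tool([
  {"offset": [0,0,6],"angular": [0,0,0],"grip": 1},
  {"offset": [0,0,11],"angular": [0,0,0],"grip": 1},
  {"offset": [5,5,11],"angular": [0,0,-0.1],"grip": 1},
  {"offset": [45.7,61.9,11],"angular": [0,0,-0.51],"grip": 1},
  {"offset": [45.7,61.9,11],"angular": [0,0,-0.51],"grip": 1},
  {"offset": [45.7,61.9,11],"angular": [0,0,-0.51],"grip": 1},
  {"offset": [45.7,61.9,11],"angular": [0,0,-0.51],"grip": 1},
  {"offset": [45.7,61.9,11],"angular": [0,0,-0.51],"grip": 1},
  {"offset": [45.7,61.9,11],"angular": [0,0,-0.51],"grip": 1},
  {"offset": [45.7,61.9,11],"angular": [0,0,-0.51],"grip": 1},
  {"offset": [45.7,61.9,11],"angular": [0,0,-0.51],"grip": 1},
  {"offset": [45.7,61.9,11],"angular": [0,0,-0.51],"grip": 1},
  {"offset": [45.7,61.9,11],"angular": [0,0,-0.51],"grip": 1},
  {"offset": [45.7,61.9,11],"angular": [0,0,-0.51],"grip": 1},
  {"offset": [45.7,61.9,11],"angular": [0,0,-0.51],"grip": 1},
  {"offset": [45.7,61.9,11],"angular": [0,0,-0.51],"grip": 1},
  {"offset": [45.7,61.9,11],"angular": [0,0,-0.51],"grip": 1},
  {"offset": [45.7,61.9,11],"angular": [0,0,-0.51],"grip": 1},
  {"offset": [45.7,61.9,11],"angular": [0,0,-0.51],"grip": 1},
  {"offset": [45.7,61.9,11],"angular": [0,0,-0.51],"grip": 1},
])

```text
time_s: 2.1
eef_pos: [0.6853, 0.0916, 0.3003]
eef_rot: [3.137, -0.157, -0.004]
wrist_force: [-0.1, -0.7, -0.4]
width: -0.0004
grasp_force: 0.0
```

Run:
```python
from h import *
shot('wrist','w0'); shot('top','top1')
p,W=cloud('w0'); Z=W[...,2]
m=((Z>.165)&(Z<.2)).astype(np.uint8);k,l,s,ce=cv2.connectedComponentsWithStats(m)
for i in range(1,k):
    if s[i,4]>100: print(s[i],np.mean(W[l==i],0).round(4),W[l==i].min(0).round(3),W[l==i].max(0).round(3))
```

```text
[ 298  153   48   47 1729] [0.6914 0.0866 0.1813] [0.67  0.066 0.166] [0.709 0.108 0.188]
[ 412  157   47   36 1451] [ 0.682  -0.0126  0.1766] [ 0.665 -0.034  0.165] [0.696 0.005 0.184]
[402 284  20  19 257] [0.5572 0.0084 0.1667] [ 0.547 -0.002  0.165] [0.567 0.018 0.169]
```

View pics/w0.png

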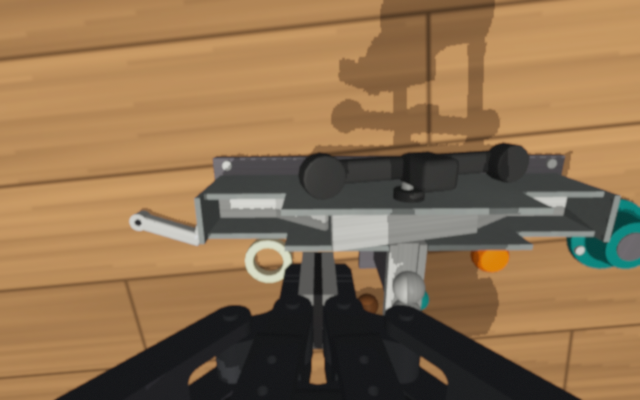

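The wrist view puts the raised left pad at px (322,176) and the front ball at (408,288). Measured pad centre is about (0.688, 0.086), so the fingers are right over it. Pressing now.

Request:
servo_tool([
  {"offset": [0.2,0.2,-5],"angular": [0,0,0],"grip": 1},
  {"offset": [0.2,0.2,-9.5],"angular": [0,0,0],"grip": 1},
  {"offset": [0.2,0.2,-11],"angular": [0,0,0],"grip": 1},
  {"offset": [0.2,0.2,-12],"angular": [0,0,0],"grip": 1},
  {"offset": [0.2,0.2,-13],"angular": [0,0,0],"grip": 1},
  {"offset": [0.2,0.2,-14],"angular": [0,0,0],"grip": 1},
  {"offset": [0.2,0.2,-15],"angular": [0,0,0],"grip": 1},
  {"offset": [0.2,0.2,-16],"angular": [0,0,0],"grip": 1},
  {"offset": [0.2,0.2,-16.7],"angular": [0,0,0],"grip": 1},
  {"offset": [0.2,0.2,-16.7],"angular": [0,0,0],"grip": 1},
])

```text
time_s: 3.2
eef_pos: [0.6868, 0.0934, 0.1331]
eef_rot: [3.137, -0.159, -0.004]
wrist_force: [-0.2, 0.3, 0.8]
width: 0.0001
grasp_force: 0.0
```

Request:
servo_tool([
  {"offset": [0,0,5],"angular": [0,0,0],"grip": 1},
  {"offset": [0,0,10],"angular": [0,0,0],"grip": 1},
  {"offset": [0,0,11.5],"angular": [0,0,0],"grip": 1},
  {"offset": [-21.3,-7.8,11.5],"angular": [0,0,0],"grip": 1},
  {"offset": [-21.3,-7.8,11.5],"angular": [0,0,0],"grip": 1},
  {"offset": [-21.3,-7.8,11.5],"angular": [0,0,0],"grip": 1},
  {"offset": [-21.3,-7.8,11.5],"angular": [0,0,0],"grip": 1},
  {"offset": [-21.3,-7.8,11.5],"angular": [0,0,0],"grip": 1},
  {"offset": [-21.3,-7.8,11.5],"angular": [0,0,0],"grip": 1},
  {"offset": [-21.3,-7.8,11.5],"angular": [0,0,0],"grip": 1},
])

```text
time_s: 4.2
eef_pos: [0.4751, 0.0153, 0.2505]
eef_rot: [3.137, -0.16, 0.005]
wrist_force: [0.8, -0.1, 0.4]
width: 0.0001
grasp_force: 0.0
```

Run:
```python
from h import *
print(ctrl.sense()['eef_pos'])
shot('wrist','w1'); shot('top','top2')
p,W=cloud('top2')
for n,(u,v) in dict(padL=(289,141),padR=(366,148)).items(): print(n,W[v,u].round(3))
p,W=cloud('w1'); Z=W[...,2]
from scipy.optimize import least_squares
m=((Z>.153)&(Z<.175)&(W[...,0]<.6)&(W[...,0]>.49)).astype(np.uint8);k,l,s,ce=cv2.connectedComponentsWithStats(m)
for i in range(1,k):
    if s[i,4]>60:
        q=W[l==i]; r=least_squares(lambda c:np.linalg.norm(q-c,axis=1)-.017,[*q[:,:2].mean(0),.15],loss='soft_l1',f_scale=.002)
        print(s[i],r.x.round(4),q.min(0).round(3),q.max(0).round(3))
cv2.imwrite('pics/both.png',np.hstack([cv2.imread('pics/w1.png'),np.vstack([cv2.imread('pics/top2.png')[110:310,225:425]]*2)])[:, :800])
```

```text
[0.47506566 0.0152564  0.25051519]
padL [0.675 0.083 0.187]
padR [ 0.671 -0.108  0.127]
[ 293   61   45   48 1647] [0.5562 0.0082 0.1512] [ 0.54  -0.008  0.153] [0.573 0.025 0.17 ]
[ 295  110   42   43 1438] [0.5224 0.0114 0.1495] [ 0.506 -0.005  0.153] [0.539 0.028 0.168]
```

View pics/both.png

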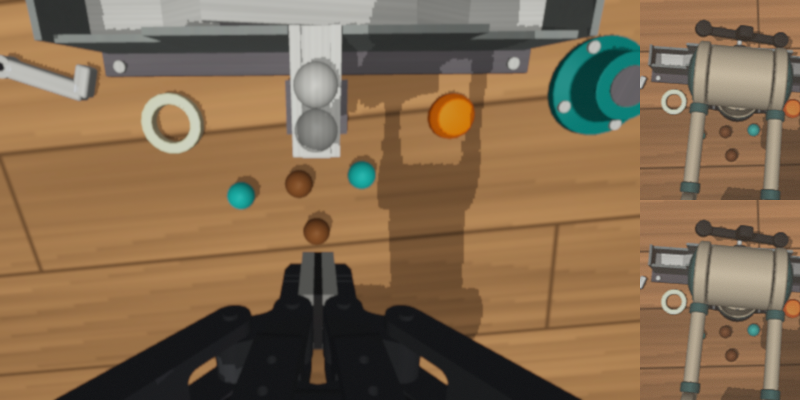

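The balls are at (0.556, 0.008) and (0.522, 0.011), still in the channel. Depth suggests the left pad is still up, so I'm checking the gate.

Run:
```python
from h import *
shot('scene','scene1')
p,W=cloud('scene1'); p0,W0=cloud('scene0')
cv2.imwrite('pics/sc.png',np.hstack([cv2.resize(x[170:345,225:430,::-1],None,fx=1.95,fy=3) for x in(p0,p)]))
for u,v in((320,269),(398,201)): print(W0[v,u].round(3),W[v,u].round(3))
p,W=cloud('top2');Z=W[...,2]
m=((Z>.165)&(Z<.195)&(np.mgrid[:400,:640][0]<152)).astype(np.uint8);k,l,s,ce=cv2.connectedComponentsWithStats(m)
for i in range(1,k):
    if s[i,4]>20: print(s[i],W[l==i].mean(0).round(4))
```

```text
[ 0.677 -0.108  0.127] [ 0.676 -0.107  0.127]
[0.698 0.079 0.179] [0.697 0.081 0.178]
[280 130  18  17 237] [0.6842 0.0844 0.1808]
[323 135  16  14 193] [ 0.6746 -0.0165  0.1766]
```

View pics/sc.png

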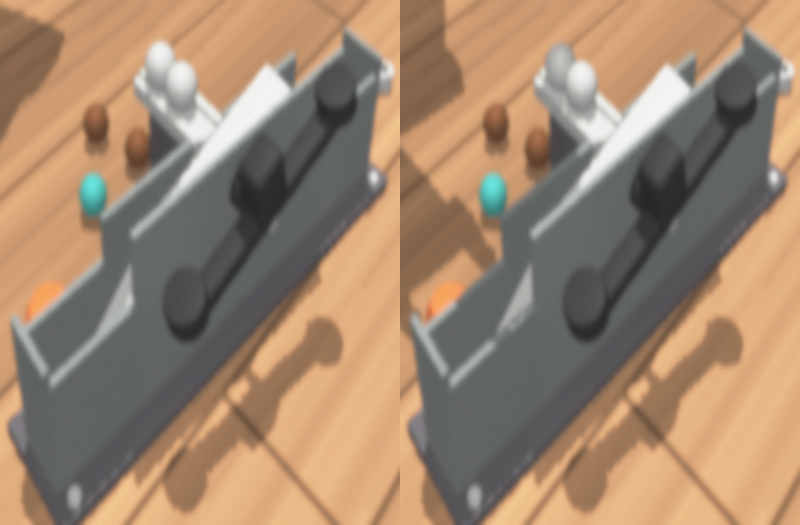

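Pictures show the gate unchanged (left pad still raised), so the first press did not hold. I'll go back and press in stages, watching the pad.

Request:
servo_tool([
  {"offset": [21.2,7.5,0],"angular": [0,0,0],"grip": 1},
  {"offset": [21.2,7.5,0],"angular": [0,0,0],"grip": 1},
  {"offset": [21.2,7.5,0],"angular": [0,0,0],"grip": 1},
  {"offset": [21.2,7.5,0],"angular": [0,0,0],"grip": 1},
  {"offset": [21.2,7.5,0],"angular": [0,0,0],"grip": 1},
  {"offset": [21.2,7.5,-4],"angular": [0,0,0],"grip": 1},
  {"offset": [21.2,7.5,-6],"angular": [0,0,0],"grip": 1},
  {"offset": [21.2,7.5,-7],"angular": [0,0,0],"grip": 1},
  {"offset": [21.2,7.5,-8],"angular": [0,0,0],"grip": 1},
  {"offset": [21.2,7.5,-9],"angular": [0,0,0],"grip": 1},
  {"offset": [21.2,7.5,-9],"angular": [0,0,0],"grip": 1},
])

```text
time_s: 5.45
eef_pos: [0.6862, 0.0903, 0.1587]
eef_rot: [3.137, -0.159, -0.002]
wrist_force: [-0.4, -0.6, -0.5]
width: -0.0003
grasp_force: 0.0
```

Run:
```python
from h import *
s=ctrl.sense();print(s['eef_pos'],s['wrist_force'],s['torque'])
shot('scene','scene2');shot('wrist','w2')
p,W=cloud('w2')
for u,v in((322,176),(508,162)): print(W[v,u])
a=cv2.imread('pics/scene2.png')[130:345,225:450];b=cv2.imread('pics/w2.png')
cv2.imwrite('pics/s2.png',np.hstack([cv2.resize(a,(400,400)),cv2.resize(b,(400,400))]))
```

```text
[0.68616691 0.09034863 0.15865931] [-0.38268639 -0.61653771 -0.54621845] [0.02989158 0.02351047 0.01994702]
[6.83378233e-01 8.56567545e-02 5.83814833e-04]
[ 6.79068805e-01 -9.49896644e-02  4.21007334e-04]
```

View pics/s2.png

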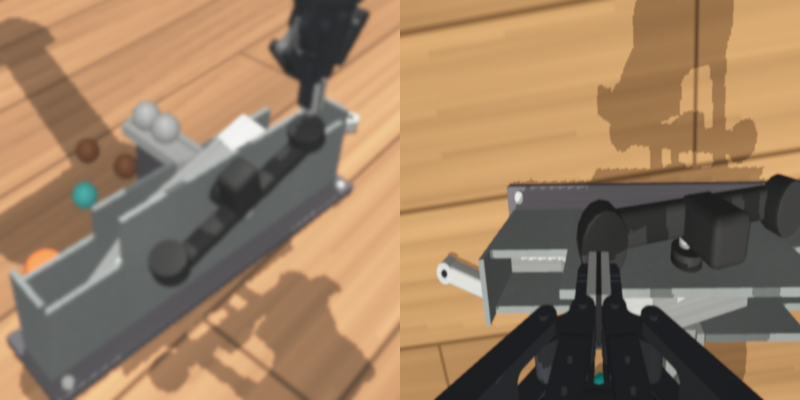

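Run:
```python
from h import *
for t in('w2','scene2'):
    p,W=cloud(t);Z=W[...,2];X=W[...,0];Y=W[...,1]
    print(t,np.nanmin(np.where((Z<.3),Z,9)))
    for y0 in(.06,.08,.1,.12,-.12,-.1,-.03,-.01):
        m=(Y>y0-.004)&(Y<y0+.004)&(X>.655)&(X<.72)&(Z>.1)&(Z<.2)&(p.max(-1)<75)
        if m.sum(): print(y0,m.sum(),'x',np.percentile(X[m],[2,98]).round(4),'z',np.percentile(Z[m],[5,50,95]).round(4))
```

```text
w2 -0.002528408288049455
0.06 579 x [0.6778 0.6983] z [0.1522 0.1602 0.1619]
0.08 940 x [0.6813 0.7088] z [0.1702 0.1807 0.1824]
0.1 721 x [0.6862 0.7067] z [0.1696 0.1849 0.187 ]
0.12 6 x [0.6558 0.6568] z [0.101  0.1061 0.1097]
-0.12 64 x [0.6563 0.6738] z [0.1225 0.1235 0.1247]
-0.1 723 x [0.656  0.6911] z [0.1151 0.1284 0.1301]
-0.03 581 x [0.6668 0.6938] z [0.129  0.1746 0.1764]
-0.01 1114 x [0.6682 0.6958] z [0.1442 0.1798 0.1818]
scene2 -0.7632093716516165
0.06 35 x [0.6869 0.6985] z [0.1486 0.1583 0.1611]
0.08 86 x [0.6818 0.7091] z [0.1593 0.1786 0.1809]
0.1 14 x [0.6881 0.7019] z [0.1833 0.1841 0.186 ]
-0.12 72 x [0.6663 0.6867] z [0.1038 0.1166 0.1225]
-0.1 26 x [0.6888 0.6919] z [0.1093 0.1187 0.1267]
-0.03 204 x [0.6687 0.6933] z [0.1268 0.1567 0.1728]
-0.01 65 x [0.6551 0.6963] z [0.1301 0.159  0.1772]
```

Run:
```python
from h import *
p,W=cloud('w2')
for v in range(225,300,6): print(v,[ (W[v,u].round(3).tolist(),p[v,u].tolist()) for u in (312,320,328)])
p,W=cloud('scene2');Z=W[...,2]
m=(Z>.155)&(Z<.25)&(W[...,0]>.6)&(W[...,0]<.75)&(W[...,1]>.05)&(W[...,1]<.13)
for z0 in(.165,.18,.19,.2,.21):
    k=m&(abs(Z-z0)<.005);q=W[k]
    if len(q):print(z0,len(q),q.min(0).round(3),q.max(0).round(3),p[k].mean(0))
```

```text
225 [([0.703, 0.091, 0.184], [51, 50, 50]), ([0.702, 0.087, 0.183], [50, 50, 48]), ([0.701, 0.083, 0.182], [50, 50, 48])]
231 [([0.701, 0.091, 0.186], [51, 51, 49]), ([0.699, 0.087, 0.183], [50, 49, 48]), ([0.699, 0.083, 0.182], [49, 47, 46])]
237 [([0.697, 0.091, 0.184], [51, 51, 50]), ([0.696, 0.088, 0.183], [50, 50, 48]), ([0.695, 0.084, 0.181], [48, 48, 47])]
243 [([0.694, 0.092, 0.184], [49, 49, 47]), ([0.693, 0.088, 0.184], [49, 49, 48]), ([0.692, 0.084, 0.182], [48, 48, 47])]
249 [([0.691, 0.092, 0.185], [49, 48, 47]), ([0.69, 0.088, 0.184], [48, 48, 47]), ([0.689, 0.084, 0.182], [48, 49, 47])]
255 [([0.699, 0.091, 0.208], [104, 103, 101]), ([0.699, 0.087, 0.208], [39, 38, 37]), ([0.698, 0.084, 0.207], [105, 104, 102])]
261 [([0.698, 0.091, 0.212], [103, 103, 100]), ([0.698, 0.088, 0.213], [34, 34, 33]), ([0.698, 0.084, 0.212], [105, 104, 102])]
267 [([0.699, 0.091, 0.218], [101, 100, 98]), ([0.698, 0.088, 0.217], [32, 33, 32]), ([0.698, 0.084, 0.217], [105, 105, 102])]
273 [([0.698, 0.091, 0.222], [99, 99, 96]), ([0.698, 0.088, 0.222], [31, 31, 30]), ([0.698, 0.085, 0.222], [
[... 251 characters left out ...]
5, 105, 102])]
291 [([0.698, 0.09, 0.235], [94, 93, 91]), ([0.699, 0.088, 0.235], [28, 28, 28]), ([0.698, 0.085, 0.236], [105, 104, 102])]
297 [([0.698, 0.09, 0.238], [149, 148, 144]), ([0.698, 0.088, 0.238], [52, 51, 51]), ([0.697, 0.085, 0.237], [140, 139, 134])]
0.165 129 [0.646 0.052 0.16 ] [0.71  0.129 0.17 ] [82.09302326 81.07751938 78.74418605]
0.18 255 [0.671 0.068 0.175] [0.709 0.101 0.185] [66.00392157 66.5372549  65.85098039]
0.19 17 [0.678 0.097 0.185] [0.698 0.103 0.187] [83.58823529 85.05882353 83.64705882]
0.2 22 [0.679 0.08  0.198] [0.7   0.093 0.205] [116.68181818 115.22727273 111.77272727]
0.21 67 [0.68  0.076 0.205] [0.7   0.104 0.215] [93.43283582 90.05970149 86.7761194 ]
```

Run:
```python
from h import *
for t in('w0','w1','w2'):
    p,W=cloud(t)
    for u in(312,328):
        v=[v for v in range(235,275) if np.isfinite(W[v,u,2])]
        zz=[(v,W[v,u].round(3).tolist()) for v in range(248,258)]
        print(t,u,zz[::2])
p,W=cloud('scene2'); q=[(v,u,W[v,u].round(3).tolist(),int(p[v,u].mean())) for v in range(176,200,2) for u in(398,402,406)]
for x in q: print(x)
```

```text
w0 312 [(248, [0.606, 0.105, 0.141]), (250, [0.604, 0.105, 0.141]), (252, [0.698, 0.092, 0.345]), (254, [0.698, 0.092, 0.347]), (256, [0.697, 0.092, 0.349])]
w0 328 [(248, [0.603, 0.088, 0.139]), (250, [0.602, 0.088, 0.141]), (252, [0.697, 0.085, 0.345]), (254, [0.696, 0.086, 0.346]), (256, [0.697, 0.086, 0.35])]
w1 312 [(248, [0.356, 0.034, 0.002]), (250, [0.352, 0.035, -0.001]), (252, [0.487, 0.016, 0.294]), (254, [0.486, 0.016, 0.296]), (256, [0.487, 0.016, 0.299])]
w1 328 [(248, [0.354, 0.013, 0.001]), (250, [0.351, 0.013, 0.002]), (252, [0.486, 0.009, 0.295]), (254, [0.487, 0.009, 0.298]), (256, [0.487, 0.009, 0.3])]
w2 312 [(248, [0.691, 0.092, 0.183]), (250, [0.691, 0.092, 0.185]), (252, [0.698, 0.091, 0.204]), (254, [0.698, 0.091, 0.206]), (256, [0.699, 0.091, 0.208])]
w2 328 [(248, [0.69, 0.084, 0.182]), (250, [0.688, 0.084, 0.182]), (252, [0.698, 0.084, 0.204]), (254, [0.698, 0.084, 0.206]), (256, [0.698, 0.084, 0.208])]
(176, 398, [0.691, 0.078, 0.232], 45)
(176, 402, [0.695, 0.084, 0.231], 110)
(176, 406, [0.698, 0.092, 0.229], 105)
(178, 398, [0.692, 0.077, 0.229], 46)
(
[... 519 characters left out ...]
25, 0.109], 112)
(188, 398, [0.693, 0.079, 0.207], 81)
(188, 402, [0.698, 0.086, 0.205], 126)
(188, 406, [0.633, 0.224, 0.104], 105)
(190, 398, [0.691, 0.084, 0.199], 112)
(190, 402, [0.623, 0.225, 0.093], 112)
(190, 406, [0.633, 0.224, 0.099], 97)
(192, 398, [0.685, 0.097, 0.184], 81)
(192, 402, [0.692, 0.098, 0.187], 74)
(192, 406, [0.635, 0.223, 0.094], 94)
(194, 398, [0.687, 0.094, 0.183], 56)
(194, 402, [0.693, 0.098, 0.183], 54)
(194, 406, [0.7, 0.101, 0.185], 81)
(196, 398, [0.69, 0.09, 0.181], 53)
(196, 402, [0.697, 0.092, 0.183], 54)
(196, 406, [0.702, 0.098, 0.183], 65)
(198, 398, [0.694, 0.085, 0.181], 53)
(198, 402, [0.699, 0.089, 0.182], 54)
(198, 406, [0.706, 0.093, 0.183], 59)
```

The fingertip actually sits about 44 mm higher than the reported TCP: wrist and scene cameras agree (tip at 0.203 with TCP reading 0.159). So the first press only touched the pad. I'm checking the gripper's body clearance from the cloud before going lower.

Run:
```python
from h import *
for t in('w2','scene2'):
    p,W=cloud(t);X,Y,Z=W[...,0],W[...,1],W[...,2]
    for h in range(0,150,10):
        m=(Z>.203+h/1e3)&(Z<.213+h/1e3)&(abs(X-.687)<.07)&(abs(Y-.088)<.09)
        if m.sum()>3: print(t,h,m.sum(),'x',X[m].min().round(3),X[m].max().round(3),'y',Y[m].min().round(3),Y[m].max().round(3))
```

```text
w2 0 537 x 0.692 0.7 y 0.075 0.102
w2 10 839 x 0.692 0.7 y 0.075 0.102
w2 20 948 x 0.692 0.7 y 0.075 0.103
w2 30 1253 x 0.676 0.702 y 0.069 0.11
w2 40 4260 x 0.675 0.704 y 0.053 0.126
w2 50 8783 x 0.675 0.704 y 0.044 0.132
w2 60 8059 x 0.678 0.707 y 0.037 0.141
w2 70 9863 x 0.688 0.707 y 0.031 0.146
w2 80 1242 x 0.702 0.707 y 0.07 0.106
scene2 0 61 x 0.68 0.7 y 0.076 0.103
scene2 10 64 x 0.679 0.699 y 0.076 0.104
scene2 20 71 x 0.679 0.699 y 0.077 0.106
scene2 30 41 x 0.691 0.702 y 0.076 0.106
scene2 40 150 x 0.673 0.704 y 0.054 0.124
scene2 50 131 x 0.672 0.704 y 0.046 0.134
scene2 60 198 x 0.671 0.707 y 0.039 0.14
scene2 70 210 x 0.67 0.707 y 0.031 0.148
scene2 80 313 x 0.67 0.709 y 0.028 0.15
scene2 90 235 x 0.676 0.709 y 0.036 0.141
scene2 100 213 x 0.675 0.709 y 0.048 0.127
scene2 110 108 x 0.674 0.698 y 0.052 0.087
scene2 120 180 x 0.659 0.725 y 0.053 0.104
scene2 130 275 x 0.656 0.725 y 0.053 0.105
scene2 140 287 x 0.657 0.725 y 0.053 0.105
```

Clearance is ample. Pressing down to a real tip height of about 0.132.

Request:
servo_tool([
  {"offset": [0,0.3,-1.5],"angular": [0,0,0],"grip": 1},
  {"offset": [0,0.4,-2.3],"angular": [0,0,0],"grip": 1},
  {"offset": [0,0.6,-3.1],"angular": [0,0,0],"grip": 1},
  {"offset": [0,0.8,-3.9],"angular": [0,0,0],"grip": 1},
  {"offset": [0,1,-4.7],"angular": [0,0,0],"grip": 1},
  {"offset": [0,1,-5.5],"angular": [0,0,0],"grip": 1},
  {"offset": [0,1,-6.3],"angular": [0,0,0],"grip": 1},
  {"offset": [0,1,-6.8],"angular": [0,0,0],"grip": 1},
  {"offset": [0,1,-6.8],"angular": [0,0,0],"grip": 1},
  {"offset": [0,1,-6.8],"angular": [0,0,0],"grip": 1},
])

```text
time_s: 6.55
eef_pos: [0.6867, 0.1003, 0.0915]
eef_rot: [3.137, -0.159, 0.0]
wrist_force: [-0.9, 0.3, 0.7]
width: 0.0
grasp_force: 0.0
```

Run:
```python
from h import *
s=ctrl.sense();print(s['eef_pos'],s['wrist_force'])
shot('scene','scene3')
p,W=cloud('scene3');X,Y,Z=W[...,0],W[...,1],W[...,2]
for y0 in(.06,.08,.1,-.12,-.1,-.08):
    m=(abs(Y-y0)<.004)&(X>.66)&(X<.72)&(Z>.1)&(Z<.2)&(p.max(-1)<75)
    if m.sum(): print(y0,m.sum(),np.percentile(Z[m],[5,50,95]).round(4))
```

```text
[0.68667665 0.10026541 0.09148118] [-0.87856366  0.30282177  0.73621158]
0.06 51 [0.1125 0.1235 0.1973]
0.08 96 [0.1088 0.1208 0.1821]
0.1 56 [0.1096 0.1273 0.1975]
-0.1 105 [0.1642 0.1816 0.1854]
-0.08 44 [0.1534 0.1783 0.1802]
```

The gate is now tipped left: left pad about 0.125, right pad about 0.182. Lifting off and moving behind the rear ball.

Request:
servo_tool([
  {"offset": [0,0,4],"angular": [0,0,0],"grip": 1},
  {"offset": [0,0,9],"angular": [0,0,0],"grip": 1},
  {"offset": [0,0,10.8],"angular": [0,0,0],"grip": 1},
  {"offset": [-20.3,-8.4,10.8],"angular": [0,0,0],"grip": 1},
  {"offset": [-20.3,-8.4,10.8],"angular": [0,0,0],"grip": 1},
  {"offset": [-20.3,-8.4,10.8],"angular": [0,0,0],"grip": 1},
  {"offset": [-20.3,-8.4,10.8],"angular": [0,0,0],"grip": 1},
  {"offset": [-20.3,-8.4,10.8],"angular": [0,0,0],"grip": 1},
  {"offset": [-20.3,-8.4,7],"angular": [0,0,0],"grip": 1},
  {"offset": [-20.3,-8.4,3],"angular": [0,0,0],"grip": 1},
  {"offset": [-20.3,-8.4,1.1],"angular": [0,0,0],"grip": 1},
  {"offset": [-20.3,-8.4,1.1],"angular": [0,0,0],"grip": 1},
  {"offset": [-20.3,-8.4,1.1],"angular": [0,0,0],"grip": 1},
])

```text
time_s: 7.9
eef_pos: [0.4843, 0.0162, 0.1034]
eef_rot: [3.137, -0.159, 0.002]
wrist_force: [-1.0, -0.2, -0.3]
width: 0.0005
grasp_force: 0.0
```

Run:
```python
from h import *
s=ctrl.sense();print(s['eef_pos'],s['wrist_force'])
shot('scene','scene4');shot('wrist','w4')
p,W=cloud('scene4');X,Y,Z=W[...,0],W[...,1],W[...,2]
for y0 in(.08,.1,-.1,-.08):
    m=(abs(Y-y0)<.004)&(X>.66)&(X<.72)&(Z>.1)&(Z<.2)&(p.max(-1)<75)
    if m.sum(): print(y0,m.sum(),np.percentile(Z[m],[5,50,95]).round(4))
p,W=cloud('w4')
for v in range(180,270,6): print(v,[W[v,u].round(3).tolist() for u in(312,320,328)])
b=cv2.imread('pics/w4.png');a=cv2.imread('pics/scene4.png')[130:345,225:450]
cv2.imwrite('pics/s4.png',np.hstack([cv2.resize(a,(400,400)),b[:,120:520]]))
```

```text
[0.48434176 0.01622171 0.10338641] [-0.96164729 -0.20937764 -0.2936027 ]
0.08 91 [0.1076 0.1192 0.1298]
0.1 44 [0.1102 0.1256 0.1278]
-0.1 103 [0.1655 0.1818 0.1852]
-0.08 48 [0.154  0.1784 0.1797]
180 [[0.532, 0.013, 0.164], [0.532, 0.01, 0.164], [0.531, 0.007, 0.164]]
186 [[0.53, 0.013, 0.165], [0.53, 0.01, 0.165], [0.529, 0.007, 0.164]]
192 [[0.528, 0.013, 0.165], [0.527, 0.01, 0.165], [0.527, 0.008, 0.165]]
198 [[0.526, 0.013, 0.166], [0.526, 0.011, 0.166], [0.525, 0.008, 0.166]]
204 [[0.524, 0.014, 0.166], [0.523, 0.011, 0.165], [0.523, 0.008, 0.166]]
210 [[0.522, 0.014, 0.167], [0.521, 0.011, 0.167], [0.521, 0.008, 0.166]]
216 [[0.519, 0.014, 0.167], [0.519, 0.011, 0.167], [0.518, 0.008, 0.165]]
222 [[0.517, 0.014, 0.166], [0.516, 0.012, 0.165], [0.516, 0.009, 0.165]]
228 [[0.513, 0.015, 0.163], [0.514, 0.012, 0.164], [0.513, 0.009, 0.163]]
234 [[0.51, 0.015, 0.16], [0.509, 0.012, 0.16], [0.509, 0.009, 0.159]]
240 [[0.448, 0.024, 0.02], [0.439, 0.018, 0.001], [0.438, 0.011, 0.001]]
246 [[0.434, 0.026, 0.001], [0.433, 0.019, 0.001], [0.432, 0.012, -0.0]]
252 [[0.497, 0.017, 0.148], [0.496, 0.013, 0.148], [0.496, 0.01, 0.148]]
258 [[0.497, 0.017, 0.154], [0.497, 0.013, 0.155], [0.497, 0.01, 0.155]]
264 [[0.497, 0.017, 0.161], [0.497, 0.013, 0.16], [0.496, 0.01, 0.16]]
```

View pics/s4.png

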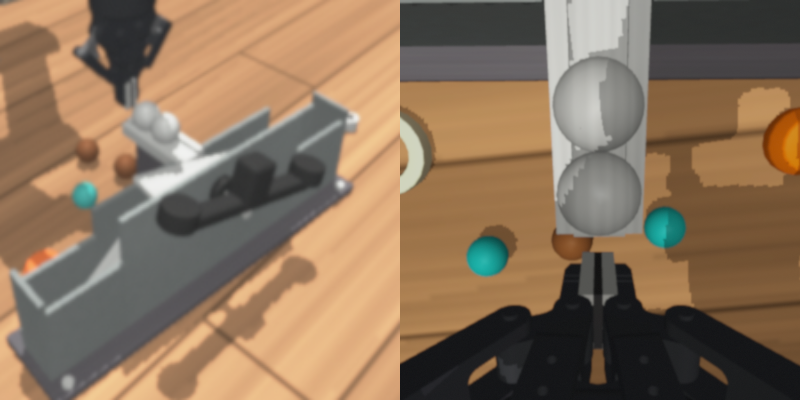

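The gate rests left, both balls are in the channel, and the fingertip is centred behind the rear ball. I'm lowering 2 mm and pushing along the feed at about 47 mm/s.

Request:
servo_tool([
  {"offset": [0.3,-0.03,-0.2],"angular": [0,0,0],"grip": 1},
  {"offset": [0.8,-0.08,-0.2],"angular": [0,0,0],"grip": 1},
  {"offset": [1.3,-0.13,-0.2],"angular": [0,0,0],"grip": 1},
  {"offset": [1.8,-0.18,-0.2],"angular": [0,0,0],"grip": 1},
  {"offset": [2.3,-0.23,-0.2],"angular": [0,0,0],"grip": 1},
  {"offset": [2.8,-0.28,-0.2],"angular": [0,0,0],"grip": 1},
  {"offset": [3.3,-0.33,-0.2],"angular": [0,0,0],"grip": 1},
  {"offset": [3.8,-0.38,-0.2],"angular": [0,0,0],"grip": 1},
  {"offset": [4.3,-0.43,-0.2],"angular": [0,0,0],"grip": 1},
  {"offset": [4.8,-0.48,-0.2],"angular": [0,0,0],"grip": 1},
  {"offset": [5.3,-0.53,-0.2],"angular": [0,0,0],"grip": 1},
  {"offset": [5.8,-0.58,-0.2],"angular": [0,0,0],"grip": 1},
  {"offset": [6.3,-0.63,-0.2],"angular": [0,0,0],"grip": 1},
  {"offset": [6.8,-0.68,-0.2],"angular": [0,0,0],"grip": 1},
  {"offset": [7.3,-0.73,-0.2],"angular": [0,0,0],"grip": 1},
  {"offset": [7.8,-0.78,-0.2],"angular": [0,0,0],"grip": 1},
  {"offset": [8.3,-0.83,-0.2],"angular": [0,0,0],"grip": 1},
  {"offset": [8.8,-0.88,-0.2],"angular": [0,0,0],"grip": 1},
  {"offset": [9.3,-0.93,-0.2],"angular": [0,0,0],"grip": 1},
  {"offset": [9.3,-0.93,-0.2],"angular": [0,0,0],"grip": 1},
])

```text
time_s: 10.0
eef_pos: [0.5778, 0.0069, 0.1005]
eef_rot: [3.137, -0.159, 0.002]
wrist_force: [-0.1, 1.3, 0.7]
width: 0.0003
grasp_force: 0.0
```

Run:
```python
from h import *
s=ctrl.sense();print(s['eef_pos'],s['wrist_force'])
shot('wrist','w5');shot('scene','scene5')
cv2.imwrite('pics/s5.png',np.hstack([cv2.resize(cv2.imread('pics/scene5.png')[130:345,225:450],(300,400)),cv2.resize(cv2.imread('pics/w5.png'),(500,400))]))
```

```text
[0.5777637  0.00687416 0.10049882] [-0.05877827  1.28468146  0.72466508]
```

View pics/s5.png

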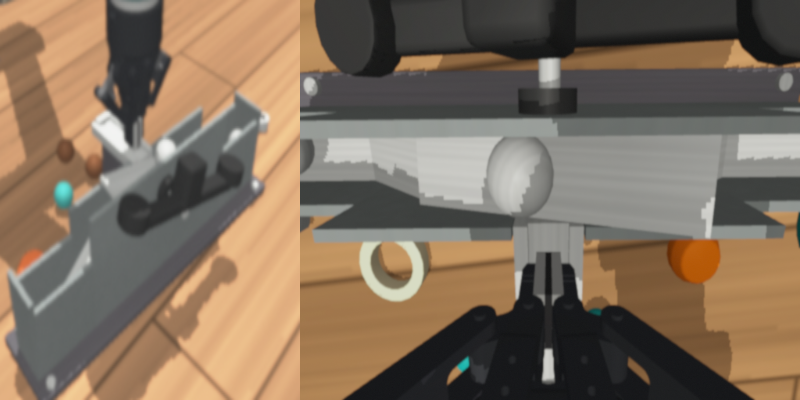

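The front ball is already in the left tray (scene crop about (237,133)), and the rear ball is on the gate, rolling left at (520,175). Backing off and rising clear.

Request:
servo_tool([
  {"offset": [0,0,0],"angular": [0,0,0],"grip": 1},
  {"offset": [-2,0.2,0.5],"angular": [0,0,0],"grip": 1},
  {"offset": [-4,0.4,3],"angular": [0,0,0],"grip": 1},
  {"offset": [-6,0.6,7],"angular": [0,0,0],"grip": 1},
  {"offset": [-10,1,10],"angular": [0,0,0],"grip": 1},
  {"offset": [-15,1.5,12],"angular": [0,0,0],"grip": 1},
  {"offset": [-20,2,12],"angular": [0,0,0],"grip": 1},
  {"offset": [-20,2,12],"angular": [0,0,0],"grip": 1},
  {"offset": [-20,2,12],"angular": [0,0,0],"grip": 1},
  {"offset": [-20,2,12],"angular": [0,0,0],"grip": 1},
  {"offset": [-20,2,12],"angular": [0,0,0],"grip": 1},
  {"offset": [-20,2,12],"angular": [0,0,0],"grip": 1},
  {"offset": [-20,2,12],"angular": [0,0,0],"grip": 1},
  {"offset": [-20,2,12],"angular": [0,0,0],"grip": 1},
  {"offset": [-20,2,12],"angular": [0,0,0],"grip": 1},
  {"offset": [-20,2,12],"angular": [0,0,0],"grip": 1},
  {"offset": [-20,2,12],"angular": [0,0,0],"grip": 1},
  {"offset": [-20,2,12],"angular": [0,0,0],"grip": 1},
  {"offset": [-20,2,12],"angular": [0,0,0],"grip": 1},
  {"offset": [-20,2,12],"angular": [0,0,0],"grip": 1},
])

```text
time_s: 12.1
eef_pos: [0.3766, 0.0271, 0.2206]
eef_rot: [3.137, -0.159, 0.0]
wrist_force: [0.5, 0.0, -0.9]
width: -0.0002
grasp_force: 0.0
```

Run:
```python
from h import *
shot('top','top6');shot('scene','scene6')
cv2.imwrite('pics/s6.png',np.hstack([cv2.resize(cv2.imread('pics/scene6.png')[130:345,225:450],(300,400)),cv2.resize(cv2.imread('pics/top6.png')[110:280,180:470],(500,400))]))
```

```text
(no output)
```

View pics/s6.png

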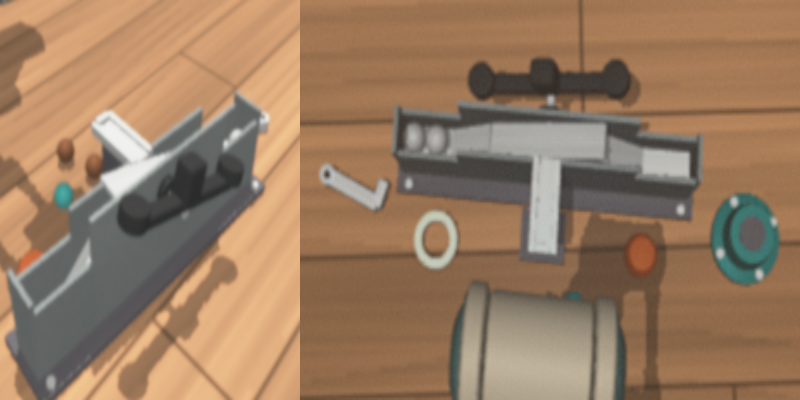

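Both balls lie in the left tray (crop (415,137) and (437,139)). The gate rests left and the bystanders are unmoved.

```bash
python3 -c "
from h import *
print(ticket.job_done())"
```

```text
the job is handed in; nothing more can be done
None
```

The gate is tipped left, both steel balls lie in the left tray, the bystanders are where they were, and the job is handed in at about 12 s; the first press only touched the pad because the real fingertip sits about 44 mm above the reported TCP, so I corrected for that from the cameras and pressed again.

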